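Post the mis-sheared plate into the reject container

ROBOT

A 6-joint arm with a two-finger parallel gripper is mounted at the origin on the work surface. World frame = base frame: x ahead of the robot, y to its left, z up, the work surface at z = 0. Lengths are in m, angles in rad, forces in N, time in s.
With the tool pointing down it reaches from about 0.35 to 0.775 m from the base axis. Payload 5.5 kg.
Tool frame: the origin (TCP) lies where the fingers leave the gripper's body, on its centre line; the fingertips stand env.tip_reach ahead of it and the grasp point (between the pads) lies 54 mm ahead of it (env.tip_reach is the distance from the TCP to the fingertips, in m); z points along the fingers, y is the line along which they close (so a half turn about z gives the same grasp; the last joint's range is limited). The gripper opens to 85 mm and grips with 20 to 120 N. Pads are 22 mm wide; open, the fingers measure 114 mm over their backs; the gripper's body (76 mm by 85 mm) begins 54 mm behind the grasp point. The pads swing forward as they close: fully open they stand 13 mm farther back than shut.
Start: joints at [-1.36, 0.313, 0.046, 1.304, 0, 1.431], TCP at [0.198, -0.54, 0.304] pointing down, gripper open.
Joint ranges: [-2.76, 2.76], [-0.86, 1.69], [-1.03, 1.26], [-2.2, 2.34], [-1.47, 1.5], [-3.14, 3.14]. Speed limits (rad/s): [2.57, 2.57, 3.14, 3.14, 3.14, 3.14].

INTERFACE

Orientations are given as a unit quaternion [w, x, y, z].
In Python, from workcell import status, optics, hand_in, env gives the robot as it stands.
- The arm moves only by the shell command python3 -m handwheel 'ROWS' [FORCE]. ROWS is a JSON object whose one key "deltas" holds a list of rows, each a list of 5 numbers: the opening, from -1 (shut) to 1 (fully open), then the shift along the tool's x, y, z in units of 40 mm (1.0 is 40 mm), then the turn about the tool's z in units of 10 degrees (1.0 is 10 degrees). In form: {"deltas": [[jaw, x, y, z, roll], ...]}. A call has 1 to 20 rows; each row shifts and turns the commanded pose from where the row before left it, along the tool's axes as they then stand; what a row does not reach is not made up. A row lasts 1/8 s, in which the tool goes at most 62.5 mm and 10.7 degrees, less where a joint would pass 70% of its speed; a pose out of reach is approached as far as the arm can. A call is refused whole if a number of a shift passes 1 or a number of a turn 1, either way. A call with a gripper value outside its range is refused whole. The fingers move at their own pace and stop on an object; FORCE is the grip in N (left out, the last holds). Time passes only in rows, so rows that do not move let the fingers close. It gives the time, the measured TCP pose, the force, the opening and the grip force at its end, in the units of the state.
- status.get_state(): the state, without advancing time (a new reading comes with each control period).
- optics.read_camera(name): name is "scene" or "top" or "wrist"; returns a dict with "frame" (420x560x3 uint8, red, green, blue), "depth" (420x560 float32, m along the optical axis (not along the pixel's ray), 0 where there is no reading), "vfov" (degrees; the focal length in pixels is half the picture's height over the tangent of half this angle, whatever the lens; pixels are square), "cx", "cy" (the principal point, pixels), "k1" (the pictures are not rectified: a ray, as slopes to the right and down, at radius r is drawn at 1 + k1 r^2 times it, then the intrinsics apply), "origin" and "attitude" of the camera in the world. Camera axes: x right, y down, z forward; pixel columns grow to the right and rows downward; lengths in m; the calibration is good to about 2 mm. A picture is of the moment at which its call begins.
- hand_in(): hands the job in; it is judged then, once.
The state is a dict: "clock": time; "joint_pos": joint angles; "qvel": joint speeds; "tau": joint torques, N m; "tcp_pos": TCP position; "orientation": TCP orientation; "wrist_force": force on the tool from outside, world axes, zero at the start; "ft_torque": the same for the moment, N m; "finger_gap": finger opening in m; "grip_force": force on a finger pad.
Only numpy, scipy, OpenCV 4.12 (cv2) and the standard library are available. Lean on these libraries where they do the work, as an engineer would, in place of code of your own. Each camera call takes 0.05 s, during which the arm holds its last target. There are 200 camera calls.

TASK

One of the three plates standing in the black rack has a sheared-off corner. Take that plate out of the rack and post it, square lower edge first, through the narrow slot in the steel lid of the grey reject container: feel for the slot with light contact, since the loose lid never sits quite centred and its thin sheet must not be dented, then push the plate down past the sprung flap inside while you still hold it, and let it drop in. Leave the good plates and everything else on the bench as they are.

Things in the scene. Friction and masses are not known exactly. Their poses are not given: they have to be found in the camera images.
- reject: Plate to post: flat smooth steel, 8 mm thick (its x), 64 mm wide (y), 90 mm tall (z), 0.3 to 0.38 kg; its upper +y corner is sheared off at 45 degrees by 20 mm, so the top edge runs from y = -32 to +12 mm. Origin: centre of its straight lower edge. It stands upright in one of the rack's places, lowest 24 mm in the rack, 66 mm free above. Pinch it across its thickness from above.
- reject_top (a point): Middle of the top edge of that plate: 90 mm above its origin, 10 mm to its -y side.
- plate_a: A good plate, same 8 x 64 x 90 mm but with all four corners; origin at the centre of its lower edge face, axes as for the other. Leave it in the rack.
- plate_b: Another good plate, like plate_a. Leave it in the rack.
- rack: Black plate rack fixed to the bench, 220 (x) x 90 (y) x 32 mm high, origin: centre of its underside. Three grooves along y at x = -70, 0, +70 mm, 11 mm wide, 24 mm deep (floor 8 mm above the bench), open at both ends; a plate stands in each, thickness along the rack's x. Which place holds which plate changes.
- bin: Grey reject container fixed to the bench, 300 (x) x 200 (y) x 170 mm high, inside floor 5 mm up; origin: centre of its underside. A 3 mm steel lid, 334 x 214 mm, lies on its rim, top face 173 mm above the bench. Its one slot is 72 mm long along the container's y and 11 mm wide along x, lips folded 30 mm down; right under them a 42 mm steel flap, hinged along the -x lip, is sprung shut.
- slot_nominal (a point): Middle of the slot in the lid's top face if the lid sat centred (axes as the container's). The lid has play: the slot really lies up to 13 mm from here along the container's x (not measured: look or feel), true along y and in yaw. 12 N sideways shifts the lid. More than 35 N of plate on lid dents it. The flap yields at about 4 N; let go beyond it, the plate falls in by its weight.
- mallet: Bystander: hammer about 270 mm long lying on the bench.
- driver: Bystander: screwdriver about 190 mm long lying on the bench.
- clamp_a: Bystander: aluminium tube clamp with a bored eye, about 71 x 36 x 44 mm.
- clamp_b: Bystander: another tube clamp of the same kind.
- coupling: Bystander: turned steel coupling, 48 mm across, 75 mm tall, standing.
- collar: Bystander: steel shaft collar, 36 mm across, 12 mm high.
- oiler: Bystander: white plastic bottle, 48 mm across, 120 mm tall, standing.

How it is judged:
On the way:
1. the plate's lower edge has been pushed through the slot and past the flap (45 mm below the lid's top face) with the gripper still on it (x of reject in the frame of bin between -0.15 and 0.15 m and y of reject in the frame of bin between -0.1 and 0.1 m and z of reject in the frame of bin below 0.128 m and contact force between the fingers and reject above 0.3 N), for 0.1 s.
At the end, for the whole second after the job is handed in: The plate with the cropped corner lies at rest wholly inside the reject container (within its walls, its origin less than 100 mm and its top edge less than 135 mm above the container's underside, so well clear below slot and flap), let go, slower than 0.03 m/s (x of reject in the frame of bin between -0.15 and 0.15 m and y of reject in the frame of bin between -0.1 and 0.1 m and z of reject in the frame of bin below 0.1 m and z of reject_top in the frame of bin below 0.135 m and linear speed of reject below 0.03 m/s and contact force between the fingers and reject below 0.1 N); the robot touches nothing.
It fails at once if the plate is pressed on the lid, lips or flap with more than 35 N by the gripper (contact force between reject and bin above 35 N and contact force between the fingers and reject above 0.3 N).
It fails at once if the gripper or arm itself presses on the container or its lid with more than 10 N (contact force between any of the fingers, the arm and bin above 10 N).
It fails at once if a good plate is moved by more than 15 mm (distance of any of plate_a, plate_b from where it was at the start of the episode above 0.015 m).
It fails at once if another thing on the bench is moved by more than 30 mm (distance of any of mallet, driver, clamp_a, clamp_b, coupling, collar, oiler from where it was at the start of the episode above 0.03 m).
It also fails if it takes over 67 s, if anything falls off the work surface, if the arm or the gripper's body presses on something with over 40 N, if the wrist force passes 120 N, or if a joint passes its speed limit or range.

## Working session

There is one attempt and no reset: what is moved stays moved. The work goes in short steps, Python scripts to look and compute and a shell command to move; the robot and the scene stay as the last step left them, time stands still between calls to the robot, and variables do not carry over. Pictures are saved under pics/ and viewed, at most 10 in all, crops included, and the job is handed in when it is done.

```bash
mkdir -p pics; ls
cat > h.py <<'E'
import numpy as np, cv2
from workcell import status, optics, env
from scipy.spatial.transform import Rotation as R
def cam(n):
    d=optics.read_camera(n); np.savez(''+n+'.npz',**d); return d
def load(n): return dict(np.load(''+n+'.npz',allow_pickle=True))
def rot(d):
    a=np.array(d['attitude'],float)
    return a if a.shape==(3,3) else R.from_quat(a[[1,2,3,0]]).as_matrix()
def und(d,u,v):
    f=210/np.tan(np.radians(float(d['vfov']))/2)
    K=np.array([[f,0,d['cx']],[0,f,d['cy']],[0,0,1]],float)
    p=cv2.undistortPoints(np.stack([np.ravel(u),np.ravel(v)],-1).astype(float)[:,None],K,np.array([float(d['k1']),0,0,0]))[:,0]
    return np.c_[p,np.ones(len(p))]
def plane(d,u,v,z):
    r=und(d,u,v)@rot(d).T; o=np.array(d['origin'],float)
    return o+r*((z-o[2])/r[:,2])[:,None]
def cloud(d):
    v,u=np.mgrid[:420,:560]; 
    p=und(d,u,v)*d['depth'].reshape(-1,1)
    return (p@rot(d).T+np.array(d['origin'],float)).reshape(420,560,3)
E
python3 - <<'E'
from h import *
for n in('scene','top'):
    d=cam(n); cv2.imwrite(f'pics/{n}0.png',d['frame'][...,::-1]); print(n,d['vfov'],d['k1'],d['origin'],d['attitude'],(d['depth']>0).mean())
print(status.get_state(),env.tip_reach)
E
```

```text
pics
scene 43.22342062180431 -0.07487050711805152 [1.1190736  0.44984185 1.25459018] [-0.11261283  0.4122682   0.86879487 -0.25009748] 0.9960374149659864
top 43.18420086918899 -0.07734686924396995 [0.29032074 0.00254766 1.57613264] [-0.06041211  0.71015708 -0.69799144  0.06953597] 0.9959523809523809
{'clock': 0.1, 'joint_pos': array([-1.35957254e+00,  3.13933927e-01,  4.50811030e-02,  1.30355455e+00,
        1.77329130e-05,  1.43119324e+00]), 'qvel': array([-0.00118957, -0.00203492,  0.00218583,  0.00042836, -0.00168795,
       -0.00026642]), 'tau': array([ 2.14086205e-03, -4.81723022e+01,  2.99245119e+01,  1.27612276e-02,
       -2.11979341e-04, -2.86049051e-07]), 'tcp_pos': array([ 0.19753721, -0.53965821,  0.30308831]), 'orientation': array([-8.05325682e-04,  9.84654154e-01,  1.74515182e-01, -1.99791840e-05]), 'wrist_force': array([ 0.97244813, -0.13965584,  0.16416233]), 'ft_torque': array([-0.0558873 ,  0.08412958,  0.06867872]), 'grip_force': 0.0, 'finger_gap': 0.08536814431233147} 0.0726
```

View pics/scene0.png

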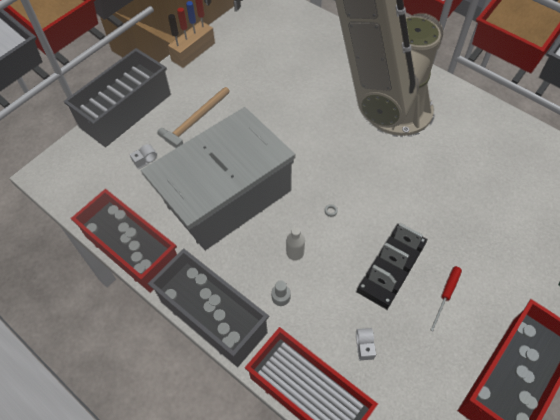

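View pics/top0.png

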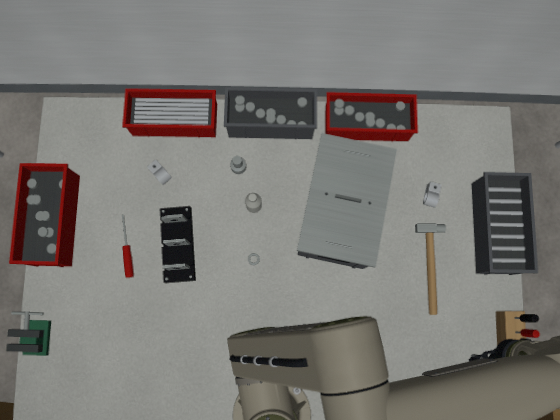

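Scene: rack at about (392,265) with three plates, and the bin with its slot at (219,160). Top: rack at (177,244), lid slot at (348,198). Next I measure both from the depth clouds.

Run:
```python
from h import *
t=load('top'); s=load('scene'); ct=cloud(t); cs=cloud(s)
# lid
m=(abs(ct[...,2]-.173)<.008); m[:, :290]=0;m[:,405:]=0;m[:130]=0;m[270:]=0
lab=cv2.connectedComponentsWithStats(m.astype(np.uint8)); i=1+np.argmax(lab[2][1:,4]); m=lab[1]==i
c=cv2.findContours(m.astype(np.uint8),0,1)[0]; c=max(c,key=len)[:,0]
w=plane(t,c[:,0],c[:,1],.173); r=cv2.minAreaRect((w[:,:2]*1000).astype(np.float32)); print('lid',r,'z',np.median(ct[m][:,2]))
g=cv2.cvtColor(t['frame'],cv2.COLOR_RGB2GRAY)
sub=np.zeros_like(g); sub[185:212,325:372]=(g[185:212,325:372]<105)
print(np.unique(g[185:212,325:372]//10,return_counts=True))
v,u=np.nonzero(sub); w=plane(t,u,v,.173); r=cv2.minAreaRect((w[:,:2]*1000).astype(np.float32)); print('slot',r,len(u))
# rack dark
m=(ct[...,2]<.045)&(t['frame'].max(2)<70); m[:,:140]=0;m[:,210:]=0;m[:190]=0;m[300:]=0
v,u=np.nonzero(m); w=plane(t,u,v,.032); r=cv2.minAreaRect((w[:,:2]*1000).astype(np.float32)); print('rack',r)
for n,c in(('top',ct),('scene',cs)):
  a=np.radians(0)
  q=(c[...,2]>.05)&(c[...,2]<.12)&(c[...,0]>.3)&(c[...,0]<.62)&(c[...,1]>.25)&(c[...,1]<.5)
  l=cv2.connectedComponentsWithStats(q.astype(np.uint8))
  for k in range(1,l[0]):
    p=c[l[1]==k]
    if len(p)>15: print(n,len(p),l[3][k],p.mean(0).round(4),p.min(0).round(3),p.max(0).round(3))
f=s['frame'][215:315,345:440,::-1]; a=cv2.resize(f,None,fx=5,fy=5,interpolation=2)
f=t['frame'][200:290,150:205,::-1]; b=cv2.resize(f,None,fx=5,fy=5,interpolation=2)
o=np.zeros((500,760,3),np.uint8); o[:,:475]=a[:500]; o[:450,480:755]=b; cv2.imwrite('pics/z1.png',o)
```

```text
lid ((595.5888671875, -195.53233337402344), (212.39390563964844, 335.8398132324219), 78.72956085205078) z 0.17282474582888674
(array([ 5,  6,  7,  8,  9, 10, 11, 12, 13], dtype=uint8), array([   3,   18,   21,   42,   29,   22,   28, 1104,    2]))
slot ((595.3009033203125, -195.60760498046875), (125.46708679199219, 11.053675651550293), 78.95645141601562) 123
rack ((480.0065002441406, 285.1888732910156), (220.57785034179688, 93.0724868774414), 5.823060512542725)
top 134 [172.81343284 217.30597015] [0.5491 0.2923 0.0827] [0.542 0.263 0.051] [0.557 0.328 0.107]
top 122 [174.98360656 241.33606557] [0.4797 0.2819 0.0856] [0.474 0.251 0.05 ] [0.489 0.314 0.105]
top 103 [173.58252427 266.09708738] [0.4094 0.2817 0.089 ] [0.404 0.251 0.051] [0.418 0.314 0.105]
scene 328 [408.66463415 234.06707317] [0.4131 0.282  0.0798] [0.402 0.25  0.05 ] [0.419 0.313 0.105]
scene 321 [394.24922118 253.51090343] [0.4833 0.2837 0.0807] [0.473 0.251 0.05 ] [0.491 0.316 0.105]
scene 309 [382.16828479 276.01294498] [0.5526 0.2941 0.0794] [0.542 0.263 0.05 ] [0.559 0.328 0.104]
```

View pics/z1.png

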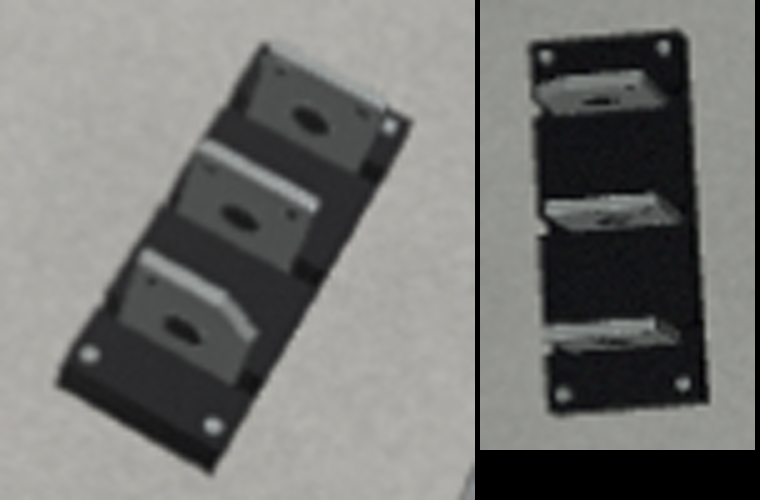

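The cropped plate is the rack's far one (x≈0.55, y≈0.292), with its crop on the +y side. The rack's yaw is +5.8°. The slot is at about (0.595,-0.196), with the lid's yaw at -11.3°. I'll move over the rack now and roll about -75.7°.

```bash
cat >> h.py <<'E'
def to(target,yaw_y=None,s=None):
    "units to move TCP to world target in tool axes; roll units so tool y lies at yaw_y deg"
    s=s or status.get_state(); q=np.array(s['orientation']); M=R.from_quat(q[[1,2,3,0]]).as_matrix()
    a=np.degrees(np.arctan2(M[1,1],M[0,1])); d=M.T@(np.array(target)-s['tcp_pos'])/.04
    print('tcp',s['tcp_pos'].round(4),'yaw_y',a.round(2),'F',s['wrist_force'].round(2),'gap',round(s['finger_gap'],4),'t',s['clock'],'tilt',M[:2,2].round(4))
    print('units',d.round(3),'roll',None if yaw_y is None else round((a-yaw_y)/10,3))
E
python3 -m handwheel '{"deltas":[[1,0.77,-0.825,0,0],[1,0.77,-0.825,0,0],[1,0.77,-0.825,0,0],[1,0.77,-0.825,0,0],[1,0.77,-0.825,0,0],[1,0.77,-0.825,0,0],[1,0.77,-0.825,0,0],[1,0.77,-0.825,0,0],[1,0.77,-0.825,0,0],[1,0.77,-0.825,0,0],[1,0.77,-0.825,0,0],[1,0.77,-0.825,0,0],[1,0.77,-0.825,0,0],[1,0.77,-0.825,0,0],[1,0.77,-0.825,0,0],[1,0.77,-0.825,0,0],[1,0.77,-0.825,0,0],[1,0.77,-0.825,0,0],[1,0.77,-0.825,0,0],[1,0.77,-0.825,0,0]]}' 60
python3 -m handwheel '{"deltas":[[0,0,0,0,-0.95],[0,0,0,0,-0.95],[0,0,0,0,-0.95],[0,0,0,0,-0.95],[0,0,0,0,-0.95],[0,0,0,0,-0.95],[0,0,0,0,-0.95],[0,0,0,0,-0.92],[0,0,0,0,0],[0,0,0,0,0]]}'
python3 - <<'E'
from h import *
to([.5496,.2923,.304],5.8)
d=cam('wrist'); cv2.imwrite('pics/w1.png',d['frame'][...,::-1]); print(d['origin'],rot(d).round(3))
E
```

```text
clock: 2.6
tcp_pos: [0.5503, 0.2906, 0.3033]
orientation: [-0.001, 0.984, 0.177, -0.001]
wrist_force: [0.9, -0.8, -0.5]
finger_gap: 0.0852
grip_force: 0.0
clock: 3.85
tcp_pos: [0.55, 0.289, 0.3036]
orientation: [-0.001, 0.67, 0.743, 0.0]
wrist_force: [-0.3, -0.0, 0.5]
finger_gap: 0.0428
grip_force: 0.0
tcp [0.55   0.289  0.3036] yaw_y 5.89 F [-0.3  -0.01  0.5 ] gap 0.0428 t 3.85 tilt [-0.0012  0.0015]
units [ 0.083 -0.003 -0.011] roll 0.009
[0.54251478 0.35960757 0.37308675] [[ 0.995  0.099  0.028]
 [ 0.103 -0.954 -0.283]
 [-0.001  0.284 -0.959]]
```

View pics/w1.png

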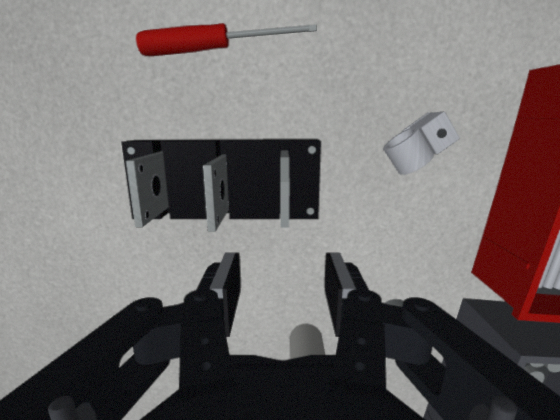

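The wrist view shows the reject plate edge-on at columns 280-290, rows 150-227, centred between the fingers (about 285). I'll measure its top edge at z=0.098.

Run:
```python
from h import *
d=load('wrist'); g=cv2.cvtColor(d['frame'],cv2.COLOR_RGB2GRAY); c=cloud(d)
m=np.zeros_like(g); m[145:232,274:298]=(c[145:232,274:298,2]>.06)
v,u=np.nonzero(m); print(u.min(),u.max(),v.min(),v.max())
t=(m>0)&(c[...,2]>.092); v,u=np.nonzero(t); w=plane(d,u,v,.098); print('z',c[t][:,2].mean())
print(cv2.minAreaRect((w[:,:2]*1e3).astype(np.float32)),w[:,:2].mean(0),w.min(0),w.max(0))
p=c[m>0]; print('all',p.min(0),p.max(0))
```

```text
277 291 145 231
z 0.10056274277478182
((551.0519409179688, 298.6917724609375), (11.17905044555664, 80.75444793701172), 8.998427391052246) [0.5521136  0.28837111] [0.54096993 0.25924015 0.098     ] [0.56007447 0.33821292 0.098     ]
all [0.54251478 0.26209399 0.06138919] [0.55780448 0.35960757 0.37308675]
```

```bash
python3 -m handwheel '{"deltas":[[0,0.08,0,0.5,0],[0,0,0,0.5,0],[0,0,0,0.5,0],[0,0,0,0.5,0],[0,0,0,0.5,0],[0,0,0,0.5,0],[0,0,0,0.5,0],[0,0,0,0.3,0],[0,0,0,0.2,0],[0,0,0,0.1,0],[0,0,0,0,0],[0,0,0,0,0]]}' 60
python3 -m handwheel '{"deltas":[[-0.5,0,0,0,0],[-1,0,0,0,0],[-1,0,0,0,0],[-1,0,0,0,0],[-1,0,0,0,0],[-1,0,0,0,0],[-1,0,0,0,0],[-1,0,0,0,0]]}' 60
python3 -c "
from h import *
to([.5503,.292,.140],5.8)"
```

```text
clock: 5.4
tcp_pos: [0.5501, 0.2927, 0.1405]
orientation: [-0.001, 0.669, 0.743, 0.001]
wrist_force: [0.2, -0.1, 0.6]
finger_gap: 0.0426
grip_force: 0.0
clock: 6.4
tcp_pos: [0.5501, 0.2926, 0.1403]
orientation: [-0.001, 0.669, 0.743, 0.001]
wrist_force: [1.9, -0.9, 4.8]
finger_gap: 0.007
grip_force: 60.1
tcp [0.5501 0.2926 0.1403] yaw_y 6.04 F [ 1.88 -0.93  4.83] gap 0.007 t 6.4 tilt [0.0004 0.002 ]
units [-0.016  0.003  0.007] roll 0.024
```

```bash
python3 -m handwheel '{"deltas":[[-1,0,0,-0.2,0],[-1,0,0,-0.4,0],[-1,0,0,-0.4,0],[-1,0,0,-0.5,0],[-1,0,0,-0.5,0],[-1,0,0,-0.5,0],[-1,0,0,-0.5,0],[-1,0,0,-0.5,0],[-1,0,0,-0.5,0],[-1,0,0,-0.5,0],[-1,0,0,-0.5,0],[-1,0,0,-0.5,0],[-1,0,0,0,0],[-1,0,0,0,0]]}' 60
python3 -c "
from h import *
to([.5953,-.1956,.36],-11.3)
s=cam('scene');t=cam('top')
a=cv2.resize(s['frame'][120:330,140:460,::-1],None,fx=2,fy=2)
cv2.imwrite('pics/s2.png',a)"
```

```text
clock: 8.15
tcp_pos: [0.5492, 0.292, 0.3588]
orientation: [-0.001, 0.669, 0.743, -0.001]
wrist_force: [-0.8, -0.0, -4.2]
finger_gap: 0.0068
grip_force: 59.2
tcp [0.5492 0.292  0.3588] yaw_y 6.05 F [-0.8  -0.03 -4.2 ] gap 0.0068 t 8.15 tilt [-0.0029  0.001 ]
units [-12.244  -0.138  -0.045] roll 1.735
```

View pics/s2.png

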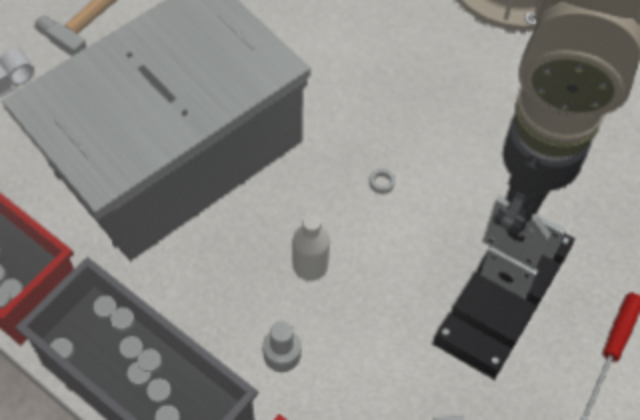

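The plate is out of the rack and held. Its neighbours still stand, and the slot is visible on the lid. Now I refine the slot centre from both views, leaving out the two dots.

Run:
```python
from h import *
for n,(v0,v1,u0,u1) in (('top',(185,212,325,372)),('scene',(145,178,200,238))):
    d=load(n); g=cv2.cvtColor(d['frame'],cv2.COLOR_RGB2GRAY).astype(float)[v0:v1,u0:u1]
    bg=np.median(g); wgt=np.clip(bg-12-g,0,None)
    l=cv2.connectedComponentsWithStats((wgt>0).astype(np.uint8))
    k=1+np.argmax(l[2][1:,4]); v,u=np.nonzero(l[1]==k); q=wgt[v,u]
    w=plane(d,u+u0,v+v0,.173)[:,:2]; c=(w*q[:,None]).sum(0)/q.sum()
    r=cv2.minAreaRect((w*1e3).astype(np.float32)); print(n,bg,len(u),c,r)
    print(l[2][1:],np.round((plane(d,l[3][1:,0]+u0,l[3][1:,1]+v0,.173)[:,:2]),4).tolist())
d=load('scene'); c=cloud(d); m=abs(c[...,2]-.173)<.008; m[:,310:]=0; m[:100]=0;m[250:]=0
l=cv2.connectedComponentsWithStats(m.astype(np.uint8)); m=l[1]==1+np.argmax(l[2][1:,4])
k=max(cv2.findContours(m.astype(np.uint8),0,1)[0],key=len)[:,0]
print('scene lid',cv2.minAreaRect((plane(d,k[:,0],k[:,1],.173)[:,:2]*1e3).astype(np.float32)))
```

```text
top 128.0 117 [ 0.59446822 -0.19628343] ((595.4895629882812, -196.49667358398438), (72.79523468017578, 12.024038314819336), 79.54808044433594)
[[  0   7   3   4  10]
 [ 10   9  27   9 117]
 [ 43  16   4   4  13]] [[0.6076, -0.1369], [0.5955, -0.1965], [0.5844, -0.2549]]
scene 147.0 125 [ 0.59438492 -0.19496368] ((594.1516723632812, -195.57492065429688), (75.35330200195312, 13.500051498413086), 79.92454528808594)
[[  3   1   4   4  11]
 [  9   7  19  20 125]
 [ 31  29   3   4  10]] [[0.5827, -0.2549], [0.5944, -0.1945], [0.605, -0.1372]]
scene lid ((595.5955810546875, -192.8143768310547), (220.0815887451172, 338.1194152832031), 78.94961547851562)
```

```bash
python3 -m handwheel '{"deltas":[[-1,-0.3,0,0,0],[-1,-0.6,0,0,0],[-1,-0.8,0,0,0],[-1,-0.8,0,0,0],[-1,-0.8,0,0,0],[-1,-0.8,0,0,0],[-1,-0.8,0,0,0],[-1,-0.8,0,0,0],[-1,-0.8,0,0,0],[-1,-0.8,0,0,0],[-1,-0.8,0,0,0],[-1,-0.8,0,0,0],[-1,-0.8,0,0,0],[-1,-0.8,0,0,0],[-1,-0.8,-0.14,0,0],[-1,-0.6,0,0,0],[-1,-0.4,0,0,0],[-1,0,0,0,0.86],[-1,0,0,0,0.86],[-1,0,0,0,0]]}' 60
python3 -c "
from h import *
d=cam('wrist');
to([.5949,-.1977,.32],-11.1)
cv2.imwrite('pics/w3.png',d['frame'][...,::-1])"
```

```text
clock: 10.75
tcp_pos: [0.5962, -0.1975, 0.3589]
orientation: [-0.001, 0.772, 0.636, 0.0]
wrist_force: [-0.1, 0.5, -3.5]
finger_gap: 0.0068
grip_force: 59.2
tcp [ 0.5962 -0.1975  0.3589] yaw_y -10.97 F [-0.1  -0.   -3.21] gap 0.0071 t 10.8 tilt [-0.0007  0.0019]
units [-0.013 -0.029  0.973] roll 0.013
```

View pics/w3.png

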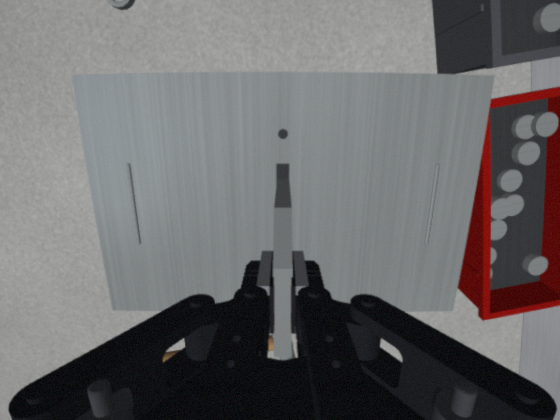

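The wrist view shows the slot's far end at columns 277-289, rows 164-186, just beyond the plate's lower corner (rows about 187-207), with the far dot at (283,134). Next I compare the lateral positions of slot and plate.

Run:
```python
from h import *
d=load('wrist'); s=status.get_state(); q=s['orientation'];M=R.from_quat(q[[1,2,3,0]]).as_matrix()
tl=lambda p:((p-s['tcp_pos'])@M*1e3).round(1)
g=cv2.cvtColor(d['frame'],cv2.COLOR_RGB2GRAY).astype(float)
for v in range(160,236,6): print(v,g[v,270:297].astype(int))
def edges(v):
    r=g[v,262:306]; gr=np.gradient(cv2.GaussianBlur(r[None],(1,1),0)[0]); a=np.argmin(gr); return r
def sub(v,lo=262,hi=306):
    r=g[v,lo:hi]; bg=np.median(np.r_[r[:10],r[-10:]]); w=np.clip(bg-10-r,0,None); return lo+(w*np.arange(hi-lo)).sum()/w.sum(), w.sum()
for v in range(166,186,4):
    u,_=sub(v); print('slot',v,u,tl(plane(d,u,v,.173)[0]))
w=np.clip(110-g[126:143,274:293],0,None); vv,uu=np.mgrid[126:143,274:293]; u=(w*uu).sum()/w.sum();v=(w*vv).sum()/w.sum()
print('dot',u,v,tl(plane(d,u,v,.173)[0]))
c=cloud(d)
for v in(190,200,204,210,225,240): print(v,c[v,283].round(4),tl(c[v,283]))
```

```text
160 [135 132 134 134 134 131 132 133 131 128 129 131 130 131 132 133 132 130
 132 131 136 135 134 136 136 135 138]
166 [134 132 133 133 130 122  95  60  58  56  57  58  57  59  60  55  56  58
  71 107 133 134 133 134 136 135 135]
172 [135 131 131 134 131 122  94  63  59  55  57  56  59  58  57  58  57  57
  74 109 133 132 134 133 135 136 134]
178 [135 134 132 134 132 122  93  63  57  58  57  59  57  58  59  57  60  59
  77 110 132 135 132 134 136 135 136]
184 [134 133 131 133 132 123  97  68  63  62  62  61  62  65  61  63  61  63
  68  94 125 132 133 134 134 137 136]
190 [133 134 132 135 132 116  79  64  61  65  61  65  62  66  63  66  60  64
  64  76 108 130 133 133 134 134 135]
196 [134 134 131 133 124  98  68  65  63  64  63  62  60  63  61  64  61  66
  64  67  89 119 130 130 132 135 136]
202 [133 133 132 132 113  70  63  62  61  65  63  65  63  61  63  63  63  64
  60  64  75 105 129 132 133 132 133]
208 [133 131 132 124 113 107 107 108 107 107 105 107 109 107 107 109 109 106
 108 107 108 114 125 133 132 134 135]
214 [133 133 130 126 115 112 113 112 113 114 112 112 112 113 114 
[... 272 characters left out ...]
34 135]
232 [132 133 131 125 113 112 112 113 112 110 112 114 109 111 112 111 113 112
 111 111 112 116 121 128 130 133 135]
slot 166 282.3108747044917 [ 33.7   0.3 186. ]
slot 170 282.30696014277214 [ 30.3   0.2 186. ]
slot 174 282.23758865248226 [ 27.    0.2 186. ]
slot 178 282.226779252111 [ 23.6   0.2 186. ]
slot 182 282.4254498714653 [ 20.2   0.3 186. ]
dot 282.541641337386 133.53799392097264 [ 60.    0.4 186. ]
190 [ 0.603  -0.1649  0.2608] [33.1  0.6 98.2]
200 [ 0.603  -0.1647  0.2838] [33.3  0.6 75.2]
204 [ 0.603  -0.165   0.2902] [33.1  0.6 68.8]
210 [ 0.6028 -0.1661  0.2961] [31.9  0.5 62.9]
225 [ 0.6018 -0.1711  0.3019] [26.8  0.5 57. ]
240 [ 0.6009 -0.1756  0.308 ] [22.3  0.5 50.9]
```

The plate centre is at tool y≈0.5 mm and the slot's at ≈0.25 mm, with yaw agreeing to about 0.3°. I'll descend gently with a lighter grip, which gives a slip-limited push.

```bash
python3 -m handwheel '{"deltas":[[-1,-0.02,0,0.15,0],[-1,0,0,0.2,0],[-1,0,0,0.25,0],[-1,0,0,0.25,0],[-1,0,0,0.2,0],[-1,0,0,0.1,0],[-1,0,0,0.05,0],[-1,0,0,0,0],[-1,0,0,0,0]]}' 35
python3 -m handwheel '{"deltas":[[-1,0,0,0.02,0],[-1,0,0,0.02,0],[-1,0,0,0.02,0],[-1,0,0,0.02,0],[-1,0,0,0.02,0],[-1,0,0,0,0]]}' 35
python3 -c "
from h import *
to([.5949,-.1977,.25],-11.0)"
```

```text
clock: 11.92
tcp_pos: [0.596, -0.1985, 0.3114]
orientation: [-0.001, 0.773, 0.635, 0.0]
wrist_force: [-0.3, 0.4, -3.7]
finger_gap: 0.0072
grip_force: 59.2
clock: 12.68
tcp_pos: [0.5958, -0.1984, 0.3069]
orientation: [-0.001, 0.773, 0.635, 0.0]
wrist_force: [0.0, 0.5, -3.0]
finger_gap: 0.0067
grip_force: 59.2
tcp [ 0.5958 -0.1984  0.3069] yaw_y -11.16 F [ 0.05  0.48 -2.98] gap 0.0067 t 12.675 tilt [-0.0009  0.0018]
units [ 0.01  -0.025  1.422] roll -0.016
```

```bash
python3 -m handwheel '{"deltas":[[-1,0,0,0.02,0],[-1,0,0,0.02,0],[-1,0,0,0.02,0],[-1,0,0,0.02,0]]}' 
python3 -c "
from h import *
to([.5949,-.1977,.25],-11.0)"
```

```text
clock: 13.18
tcp_pos: [0.5959, -0.1984, 0.3037]
orientation: [-0.001, 0.773, 0.635, 0.0]
wrist_force: [-0.0, -0.6, -3.5]
finger_gap: 0.007
grip_force: 59.2
tcp [ 0.5959 -0.1984  0.3037] yaw_y -11.16 F [-0.04 -0.63 -3.48] gap 0.007 t 13.175 tilt [-0.0006  0.0017]
units [ 0.01  -0.026  1.344] roll -0.016
```

```bash
python3 -m handwheel '{"deltas":[[-1,0,0,0.02,0],[-1,0,0,0.02,0],[-1,0,0,0.02,0]]}' | grep -E 'tcp|force'
python3 -m handwheel '{"deltas":[[-1,0,0,0.02,0],[-1,0,0,0.02,0],[-1,0,0,0.02,0]]}' | grep -E 'tcp|force'
```

```text
tcp_pos: [0.5959, -0.1984, 0.3013]
wrist_force: [-0.2, -0.4, -3.4]
grip_force: 59.2
tcp_pos: [0.5959, -0.1984, 0.299]
wrist_force: [-0.5, -0.5, -4.0]
grip_force: 59.2
```

The lower edge is about 6 mm below the lid top with no contact force, so it is in the slot. I'll carry on down.

```bash
python3 -m handwheel '{"deltas":[[-1,0,0,0.04,0],[-1,0,0,0.04,0],[-1,0,0,0.04,0],[-1,0,0,0.04,0],[-1,0,0,0.04,0]]}' | grep -E 'tcp|force'
python3 -m handwheel '{"deltas":[[-1,0,0,0.04,0],[-1,0,0,0.04,0],[-1,0,0,0.04,0],[-1,0,0,0.04,0],[-1,0,0,0.04,0]]}' | grep -E 'tcp|force'
```

```text
tcp_pos: [0.5959, -0.1984, 0.2909]
wrist_force: [0.1, -0.4, -3.7]
grip_force: 59.2
tcp_pos: [0.5958, -0.1984, 0.2829]
wrist_force: [-0.1, -0.1, -3.7]
grip_force: 59.2
```

```bash
python3 -m handwheel '{"deltas":[[-1,0,0,0.04,0],[-1,0,0,0.04,0],[-1,0,0,0.04,0],[-1,0,0,0.04,0],[-1,0,0,0.04,0]]}' | grep -E 'tcp|force'
python3 -m handwheel '{"deltas":[[-1,0,0,0.04,0],[-1,0,0,0.04,0],[-1,0,0,0.04,0],[-1,0,0,0.04,0]]}' | grep -E 'tcp|force'
```

```text
tcp_pos: [0.5959, -0.1984, 0.2749]
wrist_force: [-0.2, -0.4, -4.0]
grip_force: 59.2
tcp_pos: [0.5967, -0.1987, 0.2712]
wrist_force: [-0.7, -0.0, 7.9]
grip_force: 61.0
```

```bash
python3 -m handwheel '{"deltas":[[-1,0,0,0,0],[-1,0,0,0,0]]}' | grep -E 'tcp|force'
python3 -m handwheel '{"deltas":[[-1,0,0,0.02,0],[-1,0,0,0.02,0]]}' | grep -E 'tcp|force'
```

```text
tcp_pos: [0.5968, -0.1987, 0.2709]
wrist_force: [-1.0, -0.2, 5.6]
grip_force: 60.7
tcp_pos: [0.5967, -0.1987, 0.2694]
wrist_force: [-0.3, -0.7, 6.2]
grip_force: 60.7
```

```bash
for i in 1; do python3 -m handwheel '{"deltas":[[-1,0,0,0.03,0],[-1,0,0,0.03,0],[-1,0,0,0.03,0]]}' | grep -E 'tcp|force'; done
python3 -m handwheel '{"deltas":[[-1,0,0,0.03,0],[-1,0,0,0.03,0],[-1,0,0,0.03,0]]}' | grep -E 'tcp|force'
```

```text
tcp_pos: [0.5967, -0.1987, 0.2642]
wrist_force: [1.9, -1.2, 1.8]
grip_force: 59.8
tcp_pos: [0.5962, -0.1984, 0.2594]
wrist_force: [3.5, -0.4, -2.0]
grip_force: 59.4
```

```bash
python3 -m handwheel '{"deltas":[[-1,0,0,0.03,0],[-1,0,0,0.03,0],[-1,0,0,0.03,0],[-1,0,0,0.03,0],[-1,0,0,0,0],[-1,0,0,0,0],[-1,0,0,0,0]]}' | grep -E 'tcp|force|gap'
python3 -c "
from h import *
d=cam('wrist');to([0,0,0])
cv2.imwrite('pics/w4.png',d['frame'][...,::-1])"
```

```text
tcp_pos: [0.5958, -0.1983, 0.2547]
wrist_force: [2.6, -0.3, -4.1]
finger_gap: 0.0072
grip_force: 59.1
tcp [ 0.5958 -0.1983  0.2548] yaw_y -11.16 F [ 3.29 -1.18 -4.67] gap 0.0072 t 18.475 tilt [-0.001   0.0019]
units [  1.97  -15.564   6.393] roll None
```

View pics/w4.png

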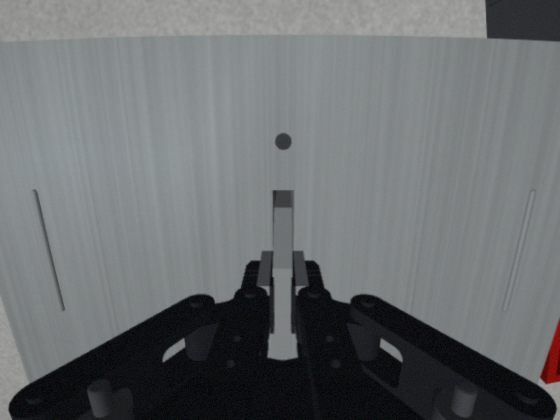

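The plate is in the slot. Its crop corner sits at row 207 as before, so it hasn't slipped, and the lower edge is at z≈0.1225, below 0.128. I'll go 2 mm lower, then release.

```bash
python3 -m handwheel '{"deltas":[[-1,0,0,0.05,0],[-1,0,0,0,0],[-1,0,0,0,0]]}' | grep -E 'tcp|force|gap'
python3 -m handwheel '{"deltas":[[-0.5,0,0,0,0],[-0.5,0,0,0,0],[-0.5,0,0,0,0],[-0.3,0,0,0,0],[-0.3,0,0,0,0],[-0.3,0,0,0,0]]}' | grep -E 'tcp|force|gap'
python3 -m handwheel '{"deltas":[[-0.3,0,0,-0.3,0],[-0.3,0,0,-0.5,0],[-0.3,0,0,-0.5,0],[-0.3,0,0,-0.5,0],[-0.3,0,0,-0.5,0],[-0.3,0,0,-0.3,0],[-0.3,0,0,0,0],[-0.3,0,0,0,0]]}' | grep -E 'tcp|force|gap'
python3 -c "
from h import *
d=cam('wrist');s=cam('scene')
o=np.zeros((420,780,3),np.uint8);o[:,:460]=d['frame'][:,50:510,::-1];o[:300,460:]=cv2.resize(s['frame'][120:270,130:290,::-1],(320,300))
cv2.imwrite('pics/w5.png',o)"
```

```text
tcp_pos: [0.5958, -0.1983, 0.2529]
wrist_force: [2.6, -1.7, -4.0]
finger_gap: 0.0074
grip_force: 59.3
tcp_pos: [0.5958, -0.1983, 0.253]
wrist_force: [0.2, -0.8, 0.1]
finger_gap: 0.0299
grip_force: 0.0
tcp_pos: [0.5958, -0.1984, 0.3563]
wrist_force: [0.8, -0.1, -0.7]
finger_gap: 0.03
grip_force: 0.0
```

View pics/w5.png

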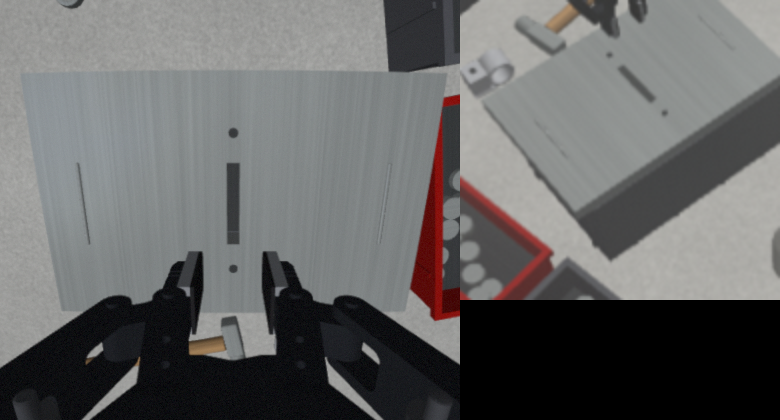

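The slot is empty at the lid and nothing protrudes. I'll let things settle and check the depth inside the slot.

```bash
python3 -m handwheel '{"deltas":[[-0.3,0,0,0,0],[-0.3,0,0,0,0],[-0.3,0,0,0,0],[-0.3,0,0,0,0],[-0.3,0,0,0,0],[-0.3,0,0,0,0]]}' | grep clock
python3 -c "
from h import *
for n,sl in(('wrist',(slice(166,240,6),slice(280,286))),('top',(slice(196,200),slice(344,352)))):
    c=cloud(cam(n)); print(n,c[sl][...,2].min(1).round(3))"
```

```text
clock: 21.45
wrist [0.14  0.141 0.141 0.14  0.141 0.141 0.142 0.141 0.14  0.141 0.141 0.143
 0.16 ]
top [0.756 0.759 0.758 0.758]
```

The flap has shut again: it reads z≈0.141 along the whole slot, so the plate has dropped clear below it.

```bash
python3 -c "
from workcell import hand_in
print(hand_in())"
```

```text
the job is handed in; nothing more can be done
None
```

I posted the cropped plate through the lid slot and past the flap while still gripping it, then released it; the flap has closed behind it, and the job is handed in at about 21.5 s, though the hand-in returned no verdict.

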